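Load the last jar and put the lid on the pan

TASK

Set the jar that stands out on the steel top upright into the empty cell of the divided steel pan, then take the lid from its sloping stand and lay it on the pan so that it is fully seated and level all round. Lower the jar and the lid into place in the gripper rather than letting them drop, and leave the two jars already loaded, the pot, the tin and the carton where they are.

Things in the scene. Friction and masses are not known exactly. Their poses are not given: they have to be found in the camera images.
- pan: Fixed open steel pan, 162 x 265 x 105 mm high over its 8 mm rim. Origin: centre of its underside, on the table; z up, y along its length. Inside 142 (x) x 245 (y) mm, floor 4 mm thick; two dividers, tops 60 mm above the table, part it into three cells in a row along y, each 80 (y) x 142 (x) mm. Two hold a jar, one (any) is empty. The pan may be on the robot's left or right.
- pan_seat (a point): Centre of the pan's mouth at the height of the rim's top (105 mm above the pan's origin), axes as the pan's. The seated lid's origin and axes coincide with it (either way round).
- pan_cell0 (a point): Centre of the floor of the cell at the pan's -y end (82.7 mm from the middle one), 4 mm above the table.
- pan_cell1 (a point): Centre of the floor of the middle cell.
- pan_cell2 (a point): Centre of the floor of the cell at the pan's +y end.
- jar: Closed preserve jar with a white cap, standing by itself on the table: 50 mm in diameter (cap too), 80 mm high. Origin: centre of its underside, z up. The cap is the top 20 mm.
- jar_a: An identical jar, already standing in one cell of the pan.
- jar_b: An identical jar, already standing in another cell of the pan.
- stand: Fixed dark steel lid stand, 165 x 200 x 115 mm high, on the other side from the pan: two rails rising 29 degrees (0.50 rad) away from the robot along its +x, a low ledge at the bottom. Origin on the table under its middle; z up, y level across it. The lid lies loose on it, its top facing up and towards the robot.
- lid: Flat steel lid, 0.45 kg, 162 (x) x 265 (y) mm, flange 3 mm thick. Origin: centre of the flange's underside; z: outward normal of its top. Below, a step 10 mm deep, 132 x 235 mm, enters the pan's mouth with 5 mm play a side. On top a bar handle along x: 90 long, 12 thick (y), 14 high, top 38 mm above the origin; 66 mm free between its posts. At first x points 29 degrees up.
- lid_grip (a point): Middle of the lid's handle bar, 32 mm above the lid's origin; axes as the lid's. Grip across y, approaching along the lid's -z.
- pot: Bystander: steel pot, 110 mm across, 70 mm high, origin under its centre.
- tin: Bystander: bare metal tin, 74 mm across, 110 mm high, origin under its centre.
- carton: Bystander: closed cardboard carton, 80 x 120 x 70 mm, origin under its centre.
Not all that is in view belongs to the job. Leave any green look-alike of the jar alone.

How it is judged (in metres and radians):
On the way, in this order (a step that is already met when the one before it is completed fails the run):
1. the jar is upright in the free cell, lowered to within 12 mm of its floor while still held (z of jar in the frame of pan_seat below -0.089 m and (horizontal distance between jar and pan_cell0 below 0.06 m or horizontal distance between jar and pan_cell1 below 0.06 m or horizontal distance between jar and pan_cell2 below 0.06 m) and angle between jar's own z axis and vertical below 0.2 rad and contact force between the fingers and jar above 0.3 N), for 0.1 s.
2. the lid is held level over the pan's mouth, within 20 mm of its seat (distance between lid and pan_seat below 0.02 m and angle between lid's own z axis and vertical below 0.15 rad and contact force between the fingers and lid above 0.3 N), for 0.1 s.
At the end, for the whole second after the job is handed in: One jar in each of the three cells, each on the floor and upright within 0.12 rad; the lid seated on the rim: within 10 mm sideways, 4 mm in height, 0.04 rad of level and 0.12 rad of the pan's direction; lid and jars at rest (((horizontal distance between jar and pan_cell0 below 0.06 m and z of jar in the frame of pan_seat below -0.09 m and angle between jar's own z axis and vertical below 0.12 rad) or (horizontal distance between jar_a and pan_cell0 below 0.06 m and z of jar_a in the frame of pan_seat below -0.09 m and angle between jar_a's own z axis and vertical below 0.12 rad) or (horizontal distance between jar_b and pan_cell0 below 0.06 m and z of jar_b in the frame of pan_seat below -0.09 m and angle between jar_b's own z axis and vertical below 0.12 rad)) and ((horizontal distance between jar and pan_cell1 below 0.06 m and z of jar in the frame of pan_seat below -0.09 m and angle between jar's own z axis and vertical below 0.12 rad) or (horizontal distance between jar_a and pan_cell1 below 0.06 m and z of jar_a in the frame of pan_seat below -0.09 m and angle between jar_a's own z axis and vertical below 0.12 rad) or (horizontal distance between jar_b and pan_cell1 below 0.06 m and z of jar_b in the frame of pan_seat below -0.09 m and angle between jar_b's own z axis and vertical below 0.12 rad)) and ((horizontal distance between jar and pan_cell2 below 0.06 m and z of jar in the frame of pan_seat below -0.09 m and angle between jar's own z axis and vertical below 0.12 rad) or (horizontal distance between jar_a and pan_cell2 below 0.06 m and z of jar_a in the frame of pan_seat below -0.09 m and angle between jar_a's own z axis and vertical below 0.12 rad) or (horizontal distance between jar_b and pan_cell2 below 0.06 m and z of jar_b in the frame of pan_seat below -0.09 m and angle between jar_b's own z axis and vertical below 0.12 rad)) and x of lid in the frame of pan_seat between -0.01 and 0.01 m and y of lid in the frame of pan_seat between -0.01 and 0.01 m and z of lid in the frame of pan_seat between -0.004 and 0.004 m and angle between lid's own z axis and vertical below 0.04 rad and angle between the x axis of lid and the x axis of pan, either way round below 0.12 rad and linear speed of lid below 0.02 m/s and linear speed of each of jar, jar_a, jar_b below 0.03 m/s); the robot touches nothing.
It fails at once if a loaded jar is shifted by more than 25 mm (distance of any of jar_a, jar_b from where it was at the start of the episode above 0.025 m).
It fails at once if the pot, tin or carton is shifted by more than 30 mm (distance of any of pot, tin, carton from where it was at the start of the episode above 0.03 m).
It also fails if it takes over 58 s, if anything falls off the work surface, if the arm or the gripper's body presses on something with over 40 N, if the wrist force passes 120 N, or if a joint passes its speed limit or range.

ROBOT

A 6-joint arm with a two-finger parallel gripper is mounted at the origin on the work surface. World frame = base frame: x ahead of the robot, y to its left, z up, the work surface at z = 0. Lengths are in mm, angles in degrees, forces in N, time in s.
With the tool pointing down it reaches from about 350 to 850 mm from the base axis. Payload 8.1 kg.
Tool frame: the origin (TCP) lies midway between the tips of the shut fingers; the grasp point (between the pads) lies 19 mm behind it; z points along the fingers, y is the direction in which the jaws open and shut (so a half turn about z gives the same grasp; the last joint's range is limited). The gripper opens to 85 mm and grips with 20 to 120 N. Pads are 22 mm wide; open, the fingers measure 114 mm over their backs; the gripper's body (76 mm by 85 mm) begins 54 mm behind the grasp point. The pads swing forward as they close: fully open they stand 13 mm farther back than shut.
Start: joints at [64.893, 7.471, 85.268, -0, 87.261, -4.893], TCP at [207.295, 563.058, 231.292] pointing down, gripper open.
Joint ranges: [-169.43, 169.43], [-51.17, 129.36], [1.28, 143.12], [-76.62, 256.62], [0, 156.53], [-152.29, 152.29]. Speed limits (degrees/s): [136.94, 136.94, 159.86, 180, 180, 180].

INTERFACE

Orientations are given as [roll, pitch, yaw] about the fixed x, y, z axes, in that order (R = Rz(yaw) Ry(pitch) Rx(roll)).
In Python, from bench import telemetry, snapshot, camera_params, job gives the robot as it stands. The module is installed in compiled form; this text tells all that it offers.
- The arm moves only by the shell command python3 -m jog 'ROWS' [FORCE]. ROWS is JSON, a list that holds one entry, the list of rows, each a list of 7 numbers: the shift along the tool's x, y, z in units of 50 mm (1.0 is 50 mm), then the turn, a rotation vector about the tool's x, y, z in units of 2 pi rad (1.0 is 2 pi rad), then the opening, from 0 (shut) to 1 (fully open). In form: [[[dx, dy, dz, rx, ry, rz, claw], ...]]. A call has 1 to 12 rows; each row shifts and turns the commanded pose from where the row before left it, along the tool's axes as they then stand; what a row does not reach is not made up. A row lasts 1/8 s, in which the tool goes at most 62.5 mm and 10.7 degrees, less where a joint would pass 70% of its speed; a pose out of reach is approached as far as the arm can. A call with a number of a shift or a turn outside -1 to 1 is refused whole. A call with a gripper value outside its range is refused whole. The fingers move at their own pace and stop on an object; FORCE is the grip in N (left out, the last holds). Time passes only in rows, so rows that do not move let the fingers close. It gives the time, the measured TCP pose, the force and the opening at its end, in the units of the state.
- telemetry.sense(): the state, without advancing time (a new reading comes with each control period).
- snapshot(name): name is "scene" or "top" or "wrist"; returns (picture, depth): 480x640x3 uint8, red, green, blue; 480x640 float32, mm along the optical axis (not along the pixel's ray), 0 where there is no reading.
- camera_params(name): a dict with "K" (3x3 intrinsics, pixels), "D" ([k1, k2, p1, p2, k3] as OpenCV has them; the pictures are not rectified), "extrinsics" (4x4, takes a point from camera to world coordinates). Camera axes: x right, y down, z forward; pixel columns grow to the right and rows downward; lengths in mm; the calibration is good to about 2 mm. A picture is of the moment at which its call begins: read the wrist's pose just before it. camera_params takes no time and is no camera call; for the wrist camera it gives the pose at the moment of the call.
- job.hand_in(): hands the job in, once; it reports no verdict.
The state is a dict: "time": time; "joint_pos": joint angles; "qd": joint speeds; "joint_efforts": joint torques, N m; "tool_pos": TCP position; "tcp_rot": TCP orientation; "ft_force": force on the tool from outside, world axes, zero at the start; "wrist_torque": the same for the moment, N m; "finger_gap": finger opening in mm.
Only numpy, scipy, OpenCV 4.12 (cv2) and the standard library are available. Lean on these libraries where they do the work, as an engineer would, in place of code of your own. Each camera call takes 0.05 s, during which the arm holds its last target. There are 200 camera calls.

## Working session

There is one attempt and no reset: what is moved stays moved. The work goes in short steps, Python scripts to look and compute and a shell command to move; the robot and the scene stay as the last step left them, time stands still between calls to the robot, and variables do not carry over. Pictures are saved under pics/ and viewed, about 8 in all and at most 12, crops included, and the job is handed in when it is done.

```bash
mkdir -p pics; cat > h.py <<'E'
import numpy as np, cv2
from scipy.spatial.transform import Rotation as R
from bench import telemetry, snapshot, camera_params, job
def snap(n):
    p=camera_params(n); im,d=snapshot(n)
    np.savez(f'{n}.npz',im=im,d=d,K=p['K'],D=p['D'],E=p['extrinsics']); return im,d
def load(n):
    z=np.load(f'{n}.npz'); return z['im'],z['d'],np.array(z['K']),np.array(z['D']),np.array(z['E'])
def cloud(n):
    im,d,K,D,E=load(n); v,u=np.mgrid[0:480,0:640]
    p=cv2.undistortPoints(np.stack([u,v],-1).reshape(-1,1,2).astype(np.float64),K,D).reshape(480,640,2)
    P=np.dstack([p[...,0]*d,p[...,1]*d,d]); W=P@E[:3,:3].T+E[:3,3]; W[d<=0]=np.nan
    return W,im
def proj(n,pts):
    im,d,K,D,E=load(n); Ei=np.linalg.inv(E)
    r,_=cv2.Rodrigues(Ei[:3,:3]); return cv2.projectPoints(np.array(pts,float),r,Ei[:3,3],K,D)[0].reshape(-1,2)
def save(im,f): cv2.imwrite('pics/'+f,cv2.cvtColor(im,cv2.COLOR_RGB2BGR))
E
python3 - <<'E'
from h import *
for n in('scene','top'):
    im,d=snap(n); save(im,n+'0.png'); print(n,camera_params(n)['extrinsics'])
print(telemetry.sense())
E
```

```text
scene [[-3.21003050e-01  6.40108810e-01 -6.98009852e-01  1.30709119e+03]
 [ 9.47066952e-01  2.13370576e-01 -2.39869100e-01  2.33536506e+02]
 [-4.60756013e-03 -7.38060776e-01 -6.74718506e-01  7.46149200e+02]
 [ 0.00000000e+00  0.00000000e+00  0.00000000e+00  1.00000000e+00]]
top [[ 1.52665482e-02 -9.81984397e-01  1.88344302e-01  4.14806989e+02]
 [-9.99580949e-01 -1.96219185e-02 -2.12815946e-02 -8.27349574e+00]
 [ 2.45938704e-02 -1.87940480e-01 -9.81872455e-01  1.07711542e+03]
 [ 0.00000000e+00  0.00000000e+00  0.00000000e+00  1.00000000e+00]]
{'time': 0.1, 'joint_pos': array([ 6.48933423e+01,  7.51173516e+00,  8.53245116e+01, -9.77971786e-04,
        8.72614197e+01, -4.89360117e+00]), 'qd': array([ 0.0404468 , -0.18468708, -0.11814755,  0.00340557, -0.0684125 ,
        0.00684461]), 'joint_efforts': array([ 2.09055339e-03, -5.70962477e+01, -5.01934326e+01, -5.08815015e-05,
        8.52504512e-03,  5.84308282e-05]), 'tool_pos': array([207.08204993, 562.5925093 , 230.32527666]), 'tcp_rot': array([-1.79902606e+02, -7.35828925e-03,  1.59786985e+02]), 'ft_force': array([-0.24966499,  0.45123821,  0.56108491]), 'wrist_torque': array([-0.02007313,  0.01372382,  0.06210504]), 'finger_gap': 85.16600220747371}
```

View pics/scene0.png

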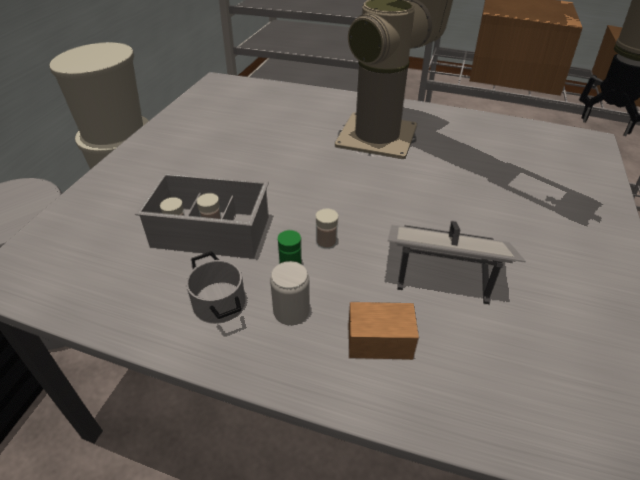

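View pics/top0.png

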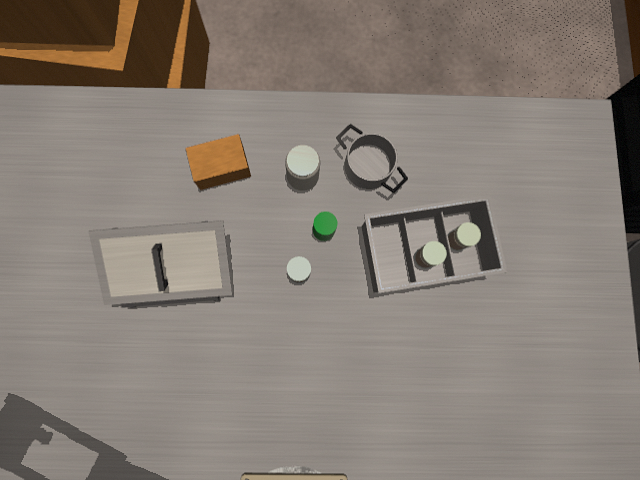

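Candidates for the jar in the top view:
- (299,269): small white cap.
- (325,224): green look-alike.
- (303,163): larger, the bare tin.

The first fits (scene view 327,225). The pan is at (433,248) with its left cell empty, and the lid is at (160,263). I'll measure these and confirm the jar in a crop.

```bash
python3 - <<'E'
from h import *
im,d,*_=load('scene'); save(cv2.resize(im[180:330,130:530],None,fx=2,fy=2,interpolation=cv2.INTER_CUBIC),'crop1.png')
W,im=cloud('top')
def reg(name,r0,r1,c0,c1,z0,z1):
    P=W[r0:r1,c0:c1].reshape(-1,3); P=P[(P[:,2]>z0)&(P[:,2]<z1)]
    rect=cv2.minAreaRect(P[:,:2].astype(np.float32)); print(name,len(P),P.mean(0).round(1),[np.round(x,1) for x in rect],P[:,2].round().max()); return P
reg('jar',250,290,280,320,70,90); reg('jarA',235,270,415,450,70,95); reg('jarB',220,250,453,485,70,95)
reg('tin',140,185,283,325,95,120); reg('green',208,242,310,340,70,90)
reg('panrim',195,300,355,510,97,115)
reg('pot',130,190,340,400,55,90); reg('carton',130,190,180,255,60,80)
P=reg('lid',215,312,85,240,25,220)
print([W[r,c].round(1) for r,c in[(245,157),(262,160),(288,164)]], 'handle')
# lid plane fit
Q=P
for _ in range(8):
    c=Q.mean(0); n=np.linalg.svd(Q-c,full_matrices=False)[2][2]; n*=np.sign(n[2]); Q=P[abs((P-c)@n)<3]
print('plane',n,np.degrees(np.arccos(n[2])),np.degrees(np.arctan2(n[1],n[0])),len(Q),len(P))
x=np.array([-n[0],-n[1],0]);x/=np.linalg.norm(x);y=np.cross([0,0,1],x);xx=np.cross(y,n)
ab=np.c_[(Q-c)@xx,(Q-c)@y]; rect=cv2.minAreaRect(ab.astype(np.float32));print(rect); o=c+rect[0][0]*xx+rect[0][1]*y; print('centre top flange',o,xx,y)
H=P[((P-o)@n>22)&((P-o)@n<45)]; hl=np.c_[(H-o)@xx,(H-o)@y,(H-o)@n]; print('handle',len(H),hl.mean(0),hl.min(0),hl.max(0), cv2.minAreaRect(hl[:,:2].astype(np.float32)), H.mean(0))
E
```

```text
jar 475 [ 5.24e+02 -3.00e-01  8.19e+01] [array([ 5.244e+02, -4.000e-01]), array([49.6, 47.2]), np.float64(1.2)] 87.0
jarA 496 [ 560.2 -278.1   85.4] [array([ 561. , -279.4]), array([48.5, 50. ]), np.float64(26.9)] 92.0
jarB 505 [ 601.4 -351.8   85.1] [array([ 603.7, -362.4]), array([49.2, 69.7]), np.float64(10.1)] 92.0
tin 910 [741.4  -4.  110.2] [array([743. ,  -3.3]), array([71.5, 66.7]), np.float64(89.9)] 116.0
green 458 [619.7 -53.5  81.8] [array([620.2, -53.8]), array([48.9, 49.2]), np.float64(35.7)] 89.0
panrim 2162 [ 579.8 -279.   106.5] [array([ 578.8, -276.5]), array([162.9, 267.1]), np.float64(10.0)] 113.0
pot 697 [ 771.3 -153.2   66.5] [array([ 770.1, -150.8]), array([155.7, 111.1]), np.float64(74.5)] 77.0
carton 2055 [757.7 181.7  71.2] [array([760.1, 182. ]), array([ 83. , 119.9]), np.float64(16.8)] 77.0
lid 10305 [527.1 276.   89.3] [array([527.4, 276.8]), array([157.4, 266.1]), np.float64(5.6)] 142.0
[array([559.2, 277.7, 125.3]), array([526.7, 271.5, 118.2]), array([477.5, 266.4,  95.3])] handle
plane [-0.47563114 -0.04610991  0.87843548] 28.545791633616638 -174.46278292408238 9022 10305
((-4.2213592529296875, 0.5296783447265625), (265.59466552734375, 172.75286865234375), 89.98811340332031)
centre top flange [523.84133564 276.20296929  86.26337545] [0.87433646 0.08476226 0.47786097] [-0.0964923   0.99533373  0.        ]
handle 345 [ 6.71292598 -0.87252474 32.64996905] [-40.67992219  -6.39047961  22.07680746] [50.17966284  6.89731946 38.76775313] ((4.751590728759766, 0.25475597381591797), (13.267502784729004, 90.85865020751953), 89.97554016113281) [514.26554141 274.39803179 118.152112  ]
```

View pics/crop1.png

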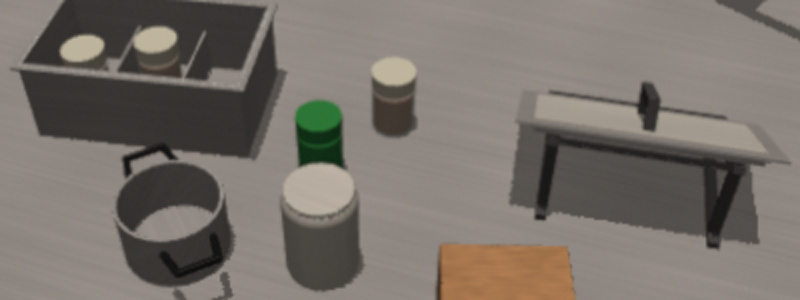

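The crop confirms the jar: white cap and brown contents, alone at crop (393,95). It stands at about (524, 0). The pan centre is (579, -276.5) with yaw 10°, and the free cell is cell 2, near (564, -195). I'll turn to the pan's direction and move over the jar.

```bash
cat > go.py <<'E'
import sys
from h import *
# go.py x y z  [yaw of tool y | rotvec-target]: needed shift in tool axes (units of 50mm) & remaining turn
s=telemetry.sense(); Rc=R.from_euler('xyz',s['tcp_rot'],degrees=True); t=np.array([float(a) for a in sys.argv[1:4]])
az=float(sys.argv[4]); tilt=float(sys.argv[5]) if len(sys.argv)>5 else 0
zt=np.array([0,0,-1.]); y=np.array([np.cos(np.radians(az)),np.sin(np.radians(az)),0])
Rt=R.from_rotvec(y*np.radians(tilt))*R.from_matrix(np.c_[np.cross(y,zt),y,zt])
print('pos',s['tool_pos'].round(1),'rot',s['tcp_rot'].round(2),'gap',s['finger_gap'].round(1),'F',s['ft_force'].round(1),'t',s['time'],'q',s['joint_pos'].round(0))
print('turn(units)',((Rc.inv()*Rt).as_rotvec()/2/np.pi).round(4),'shift now-axes',(Rc.inv().apply(t-s['tool_pos'])/50).round(3),'shift after-turn',(Rt.inv().apply(t-s['tool_pos'])/50).round(3))
E
python3 -m jog '[[[0,0,0,0,0,0.0277,1],[0,0,0,0,0,0.0277,1],[0,0,0,0,0,0.0277,1],[0,0,0,0,0,0.0277,1],[0,0,0,0,0,0.0277,1],[0,0,0,0,0,0.0277,1],[-1,0.35,0,0,0,0,1],[-1,0.35,0,0,0,0,1],[-1,0.35,0,0,0,0,1],[-1,0.35,0,0,0,0,1],[-1,0.35,0,0,0,0,1],[-1,0.35,0,0,0,0,1]]]' 40
python3 -m jog '[[[-1,0.35,0,0,0,0,1],[-1,0.35,0,0,0,0,1],[-1,0.35,0,0,0,0,1],[-1,0.35,0.4,0,0,0,1],[-1,0.35,0.4,0,0,0,1],[-1,0.35,0.4,0,0,0,1],[-0.2,0.1,0,0,0,0,1],[0,0,0,0,0,0,1]]]'
python3 go.py 524.4 -0.4 44 10
python3 -c "
from h import *
im,d=snap('wrist'); save(im,'w1.png')"
```

```text
time: 1.6
tool_pos: [362.9, 284.1, 231.0]
tcp_rot: [-180.0, 0.0, 100.0]
ft_force: [0.1, 0.3, -0.8]
finger_gap: 85.7
time: 2.6
tool_pos: [524.4, -0.9, 171.1]
tcp_rot: [-180.0, -0.0, 99.9]
ft_force: [-0.5, -0.5, -1.1]
finger_gap: 85.5Traceback (most recent call last):
  File "go.py", line 8, in <module>
    print('pos',s['tool_pos'].round(1),'rot',s['tcp_rot'].round(2),'gap',s['finger_gap'].round(1),'F',s['ft_force'].round(1),'t',s['time'],'q',s['joint_pos'].round(0))
                                                                         ^^^^^^^^^^^^^^^^^^^^^
AttributeError: 'float' object has no attribute 'round'
```

View pics/w1.png

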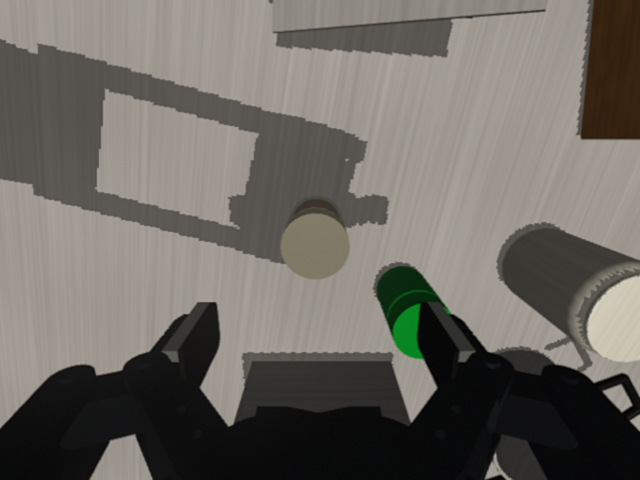

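The wrist view shows the jar's cap at (315,245). The green look-alike is at (415,330), the tin at (620,310). I'll cross-check the jar from this depth image.

```bash
sed -i "s/s\['finger_gap'\].round(1)/round(s['finger_gap'],1)/" go.py; python3 - <<'E'
from h import *
W,im=cloud('wrist')
def c(r0,r1,c0,c1,z0,z1):
    P=W[r0:r1,c0:c1].reshape(-1,3);P=P[(P[:,2]>z0)&(P[:,2]<z1)];print(len(P),P.mean(0).round(1),[np.round(x,1) for x in cv2.minAreaRect(P[:,:2].astype(np.float32))[:2]])
c(195,290,270,360,72,90); c(255,370,370,425,72,90)
E
python3 go.py 524.4 -0.4 44 10
```

```text
3681 [ 5.215e+02 -1.000e-01  7.940e+01] [array([521.7,  -1.1]), array([49.8, 49.7])]
1289 [603.8 -55.3  78.9] [array([605. , -57.1]), array([25.4, 50.3])]
pos [ 5.244e+02 -1.000e-01  1.715e+02] rot [-1.800e+02 -3.000e-02  9.994e+01] gap 85.4 F [ 0.3  0.1 -0.9] t 2.65 q [ -6.  -2. 102.   0.  81. -16.]
turn(units) [-0.     -0.0001 -0.0002] shift now-axes [-8.00e-03 -1.00e-03  2.55e+00] shift after-turn [-7.00e-03 -1.00e-03  2.55e+00]
```

```bash
python3 -m jog '[[[0,-0.04,0.8,0,0,0,1],[0,0,0.8,0,0,0,1],[0,0,0.6,0,0,0,1],[0,0,0.35,0,0,0,1],[0,0,0,0,0,0,1],[0,0,0,0,0,0,0.4],[0,0,0,0,0,0,0.4],[0,0,0,0,0,0,0.4],[0,0,0,0,0,0,0.4],[0,0,0,0,0,0,0.4]]]' 50
python3 go.py 564.4 -195.1 190 10
```

```text
time: 3.9
tool_pos: [523.8, -1.1, 45.6]
tcp_rot: [179.9, 0.0, 99.9]
ft_force: [-2.1, 0.9, 6.2]
finger_gap: 48.9
pos [523.8  -1.1  45.6] rot [1.7986e+02 3.0000e-02 9.9940e+01] gap 48.9 F [-2.1  0.9  6.2] t 3.9 q [ -6.   6. 108.   0.  67. -16.]
turn(units) [ 0.0004  0.0001 -0.0002] shift now-axes [-3.964  0.137 -2.885] shift after-turn [-3.963  0.126 -2.888]
```

```bash
python3 -m jog '[[[0,0,-0.5,0,0,0,0.4],[0,0,-0.8,0,0,0,0.4],[0,0,-0.8,0,0,0,0.4],[0,0,-0.8,0,0,0,0.4],[-0.6,0,0,0,0,0,0.4],[-0.8,0.05,0,0,0,0,0.4],[-0.8,0.05,0,0,0,0,0.4],[-0.8,0.03,0,0,0,0,0.4],[-0.6,0,0,0,0,0,0.4],[-0.36,0,0,0,0,0,0.4],[0,0,0,0,0,0,0.4],[0,0,0,0,0,0,0.4]]]'
python3 go.py 564.4 -195.1 49.6 10
python3 - <<'E'
from h import *
im,d=snap('wrist'); save(im,'w2.png')
W,im=cloud('wrist')
P=W.reshape(-1,3);P=P[(P[:,2]>101)&(P[:,2]<110)&(P[:,1]<-100)]
print(len(P),P.min(0),P.max(0),cv2.minAreaRect(P[:,:2].astype(np.float32)))
E
```

```text
time: 5.4
tool_pos: [563.1, -193.9, 188.8]
tcp_rot: [-180.0, -0.0, 100.0]
ft_force: [-0.8, 0.5, -2.3]
finger_gap: 48.9
pos [ 563.1 -193.9  188.8] rot [-1.800e+02 -4.000e-02  9.998e+01] gap 48.9 F [-0.8  0.5 -2.3] t 5.4 q [-24.   8.  89.   0.  83. -34.]
turn(units) [-0.     -0.0001 -0.0001] shift now-axes [-0.03   0.021  2.784] shift after-turn [-0.028  0.021  2.784]
7906 [ 473.21025257 -274.12278031  101.0200341 ] [ 651.27177577 -132.60039439  107.08242998] ((562.5071411132812, -203.42471313476562), (162.6894989013672, 115.96688079833984), 9.892145156860352)
```

View pics/w2.png

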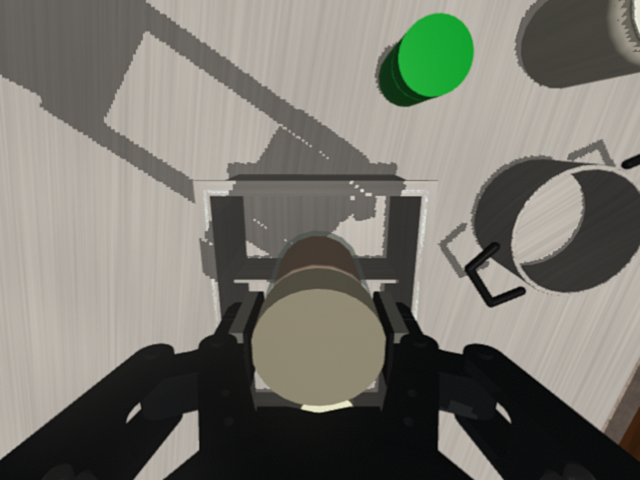

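```bash
python3 - <<'E'
from h import *
W,im=cloud('wrist'); print(load('wrist')[4].round(2))
for r,c in[(185,300),(215,365),(240,365),(260,250),(281,245),(281,390),(345,320),(240,318),(255,318)]: print(r,c,W[r,c].round(1), (R.from_euler('z',-10,degrees=True).apply(W[r,c]-[577,-276.6,0])).round(1))
E
```

```text
[[ 9.9000e-01  1.6000e-01  5.0000e-02  5.4972e+02]
 [ 1.7000e-01 -9.4000e-01 -2.9000e-01 -1.2061e+02]
 [ 0.0000e+00  2.9000e-01 -9.6000e-01  3.3099e+02]
 [ 0.0000e+00  0.0000e+00  0.0000e+00  1.0000e+00]]
185 300 [ 543.  -151.2  105.1] [-11.7 129.4 105.1]
215 365 [ 607.4 -182.9    4.1] [46.2 87.   4.1]
240 365 [ 612.8 -207.9    3.9] [47.2 61.4  3.9]
260 250 [ 502.6 -246.2   10.9] [-68.   42.9  10.9]
281 245 [ 507.7 -247.    59.5] [-63.1  41.2  59.5]
281 390 [ 631.  -225.3   60.1] [62.1 41.1 60.1]
345 320 [ 562.9 -191.7  222.5] [  0.8  86.  222.5]
240 318 [ 558.3 -169.6  163.2] [1.000e-01 1.087e+02 1.632e+02]
255 318 [ 558.2 -169.4  187.2] [1.000e-01 1.088e+02 1.872e+02]
```

Pan geometry from the wrist agrees: divider top at pan-y 41 and z 60, jar centred within 3 mm. Lowering it now.

```bash
python3 -m jog '[[[-0.05,0,0.5,0,0,0,0.4],[0,0,0.6,0,0,0,0.4],[0,0,0.6,0,0,0,0.4],[0,0,0.5,0,0,0,0.4],[0,0,0.3,0,0,0,0.4],[0,0,0.14,0,0,0,0.4],[0,0,0.1,0,0,0,0.4],[0,0,0.04,0,0,0,0.4],[0,0,0,0,0,0,0.4],[0,0,0,0,0,0,0.4]]]'
```

```text
time: 6.7
tool_pos: [563.9, -197.5, 50.4]
tcp_rot: [180.0, 0.0, 99.9]
ft_force: [0.2, -0.4, -1.2]
finger_gap: 48.9
```

```bash
python3 -m jog '[[[0,0,0.03,0,0,0,0.4],[0,0,0,0,0,0,0.4],[0,0,0,0,0,0,0.8],[0,0,0,0,0,0,0.8],[0,0,0,0,0,0,0.8],[0,0,0,0,0,0,0.8],[0,0,-0.5,0,0,0,0.8],[0,0,-0.9,0,0,0,0.8],[0,0,-1,0,0,0,0.8],[0,0,-1,0,0,0,0.8],[0,0,-0.6,0,0,0,0.8]]]'
python3 - <<'E'
from h import *
im,d=snap('wrist')
W,im=cloud('wrist')
P=W.reshape(-1,3);P=P[(P[:,2]>70)&(P[:,2]<95)&(np.hypot(P[:,0]-563,P[:,1]+197)<45)];print(len(P),P.mean(0),cv2.minAreaRect(P[:,:2].astype(np.float32)))
P=P[P[:,2]>82];print(len(P),P.mean(0),P.std(0))
E
python3 go.py 480 150 260 95.5
```

```text
time: 8.07
tool_pos: [564.5, -197.7, 251.8]
tcp_rot: [179.8, 0.1, 100.0]
ft_force: [-0.2, -0.2, 0.9]
finger_gap: 68.7
2258 [ 563.25577209 -196.25588017   83.17495661] ((563.3827514648438, -197.3859405517578), (49.01137924194336, 49.37277603149414), 10.705317497253418)
2131 [ 563.3851796  -197.08835343   83.50824529] [12.46522359 12.52044537  0.69506232]
pos [ 565.7 -198.2  255.8] rot [179.58   0.28  99.96] gap 68.3 F [ 1.1 -0.6  3.5] t 8.125 q [-24.   6.  84.   0.  89. -34.]
turn(units) [ 0.0003  0.0015 -0.2376] shift now-axes [ 7.155 -0.484 -0.122] shift after-turn [ 1.039  7.096 -0.083]
```

The jar stands upright on the floor of its cell (cap at z 83.5, centred). Next is the lid: turn, cross over to the stand, then tilt to its slope.

```bash
python3 -m jog '[[[0,0,0,0,0,0.029,0.6],[0,0,0,0,0,0.029,0.6],[0,0,0,0,0,0.029,0.6],[0,0,0,0,0,0.029,0.6],[0,0,0,0,0,0.029,0.6],[0,0,0,0,0,0.029,0.6],[0,0,0,0,0,0.029,0.6],[0,0,0,0,0,0.029,0.6],[0,0,0,0,0,0.029,0.6],[-0.13,-1,0,0,0,0,0.6],[-0.13,-1,0,0,0,0,0.6],[-0.13,-1,0,0,0,0,0.6]]]'
python3 -m jog '[[[-0.13,-1,0,0,0,0,0.6],[-0.13,-1,0,0,0,0,0.6],[-0.13,-1,0,0,0,0,0.6],[-0.13,-1,0,0,0,0,0.6],[-0.13,-1,0,0,0,0,0.6],[-0.13,-1,0,0,0,0,0.6],[-0.1,-0.5,0,0,0,0,0.6],[0,0,0,0,0.0265,0,0.6],[0,0,0,0,0.0265,0,0.6],[0,0,0,0,0.0265,0,0.6],[0,0,0,0,0,0,0.6]]]'
python3 go.py 457 269.8 219 -84.5 28.65
python3 - <<'E'
from h import *
im,d=snap('wrist'); save(im,'w3.png'); W,im=cloud('wrist')
P=W.reshape(-1,3); P=P[(abs(P[:,0]-520)<110)&(abs(P[:,1]-276)<160)&(P[:,2]>30)&(P[:,2]<170)]
n=np.array([-.479,-.046,.8765]);Q=P
c=np.array([528,276.6,88.5]); Q=P[abs((P-c)@n)<6]
for _ in range(8):
    c=np.median(Q,0)-n*np.median((np.median(Q,0)-Q)@n)*0; c=Q.mean(0); n=np.linalg.svd(Q-c,full_matrices=False)[2][2]; n*=np.sign(n[2]); Q=P[abs((P-c)@n)<2]
print('plane',n,np.degrees(np.arccos(n[2])),np.degrees(np.arctan2(-n[1],-n[0])),len(Q),len(P), 'height of(528,276.6,88.5):',(np.array([528,276.6,88.5])-c)@n)
x=np.array([-n[0],-n[1],0]);x/=np.linalg.norm(x);y=np.cross([0,0,1],x);xx=np.cross(y,n); o=np.array([528,276.6,88.5]); o=o-((o-c)@n)*n
H=P[((P-o)@n>18)&((P-o)@n<45)]; hl=np.c_[(H-o)@xx,(H-o)@y,(H-o)@n]; print(len(H),hl.min(0),hl.max(0),np.percentile(hl[:,2],[50,95]),cv2.minAreaRect(hl[:,:2].astype(np.float32)))
T=hl[hl[:,2]>30]; print('top',T.mean(0),T.min(0),T.max(0)); print('o',o,xx,y)
E
```

```text
time: 9.62
tool_pos: [527.9, -48.9, 247.7]
tcp_rot: [-180.0, 0.0, 6.0]
ft_force: [0.3, 0.2, 1.4]
finger_gap: 51.4
time: 11.0
tool_pos: [447.5, 267.7, 244.3]
tcp_rot: [179.9, -28.4, 6.2]
ft_force: [-0.1, 0.3, 0.3]
finger_gap: 51.5
pos [447.5 267.7 244.3] rot [179.86 -28.37   6.2 ] gap 51.5 F [-0.1  0.3  0.3] t 11.0 q [ 34. -30. 121. -15.  64. 122.]
turn(units) [-0.0005  0.0008  0.0017] shift now-axes [-0.07  -0.022  0.538] shift after-turn [-0.073 -0.023  0.537]
plane [-0.47592913 -0.04510909  0.87832604] 28.5589107651089 5.414383280658423 42991 45301 height of(528,276.6,88.5): 0.6207211199447561
1400 [-48.32003619  -7.16599931  18.22317406] [41.35340522  4.80814384 36.61893242] [34.19324237 35.34591808] ((-3.482715606689453, -1.1726503372192383), (11.972709655761719, 89.6714096069336), 89.97862243652344)
top [-1.42711306 -1.14856168 34.18511959] [-48.32003619  -7.16599931  30.15288605] [41.35340522  4.80814384 36.61893242]
o [528.29541926 276.62800017  87.95480448] [0.87440722 0.08287729 0.4780621 ] [-0.09435823  0.99553831  0.        ]
```

View pics/w3.png

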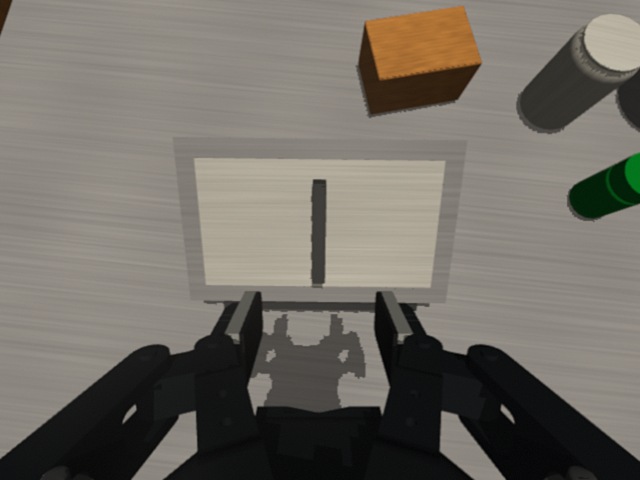

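The wrist view shows the lid on the stand with its handle at (319,230). The plane tilts 28.6° toward azimuth 5.4°, in agreement with the top camera.

```bash
python3 go.py 521.9 275 95.8 -84.5 28.6
```

```text
pos [449.2 268.5 247.1] rot [179.96 -28.44   6.12] gap 51.2 F [ 1.  -0.5 -0. ] t 11.05 q [ 34. -30. 121. -14.  64. 122.]
turn(units) [-0.0007  0.0004  0.0015] shift now-axes [-0.159  0.023  3.356] shift after-turn [-0.168  0.009  3.356]
```

```bash
python3 -m jog '[[[-0.16,0,0,-0.0005,0.0004,0.0015,0.6],[0,0,0.7,0,0,0,0.6],[0,0,0.7,0,0,0,0.6],[0,0,0.5,0,0,0,0.6],[0,0,0.3,0,0,0,0.6],[0,0,0,0,0,0,0.6],[0,0,0,0,0,0,0.6]]]'
python3 go.py 521.9 275 95.8 -84.5 28.6
```

```text
time: 11.92
tool_pos: [497.1, 273.2, 149.3]
tcp_rot: [-179.8, -28.8, 5.3]
ft_force: [-0.3, -0.4, 0.8]
finger_gap: 51.0
pos [497.1 273.2 149.3] rot [-179.85  -28.82    5.34] gap 51.0 F [-0.3 -0.4  0.8] t 11.925 q [ 31. -17. 122. -16.  50. 123.]
turn(units) [-0.0002 -0.0006 -0.0004] shift now-axes [-0.081  0.014  1.177] shift after-turn [-0.077  0.012  1.177]
```

```bash
python3 -m jog '[[[-0.07,0,0.4,0,0,0,0.6],[0,0,0.4,0,0,0,0.6],[0,0,0.25,0,0,0,0.6],[0,0,0.1,0,0,0,0.6],[0,0,0,0,0,0,0.4],[0,0,0,0,0,0,0.2],[0,0,0,0,0,0,0.0],[0,0,0,0,0,0,0.0],[0,0,0,0,0,0,0.0],[0,0,0,0,0,0,0.0]]]' 80
python3 go.py 521.9 275 95.8 -84.5 28.6
```

```text
time: 13.18
tool_pos: [521.2, 275.6, 97.0]
tcp_rot: [-179.9, -28.8, 5.4]
ft_force: [-5.1, -1.8, 5.5]
finger_gap: 10.7
pos [521.2 275.6  97. ] rot [-179.86  -28.81    5.37] gap 10.7 F [-5.1 -1.8  5.5] t 13.175 q [ 30.  -9. 122. -17.  43. 125.]
turn(units) [-0.0002 -0.0006 -0.0003] shift now-axes [0.001 0.013 0.027] shift after-turn [0.001 0.013 0.027]
```

```bash
python3 -m jog '[[[0,0,-0.2,0,0,0,0],[0,0,-0.5,0,0,0,0],[0,0,-0.6,0,0,0,0],[0,0,-0.6,0,0,0,0],[0,0,-0.6,0,0,0,0],[0,0,-0.4,0,0,0,0],[0,0,0,0,-0.015,0,0],[0,0,0,0,-0.0215,0,0],[0,0,0,0,-0.0215,0,0],[0,0,0,0,-0.0215,0,0],[0,0,0,0,0,0,0],[0,0,0,0,0,0,0]]]'
python3 go.py 576.8 -276.6 190 -80
```

```text
time: 14.68
tool_pos: [451.1, 268.4, 222.5]
tcp_rot: [-179.9, -0.2, 5.4]
ft_force: [-0.5, 0.3, -4.5]
finger_gap: 10.4
pos [451.1 268.4 222.5] rot [-179.93   -0.19    5.43] gap 10.4 F [-0.5  0.3 -4.5] t 14.675 q [ 25.  -4.  98.   0.  86. 110.]
turn(units) [-0.0002 -0.0005 -0.0127] shift now-axes [ 1.469 11.089  0.641] shift after-turn [ 0.584 11.17   0.651]
```

The lid is in hand (weight reads 4.5 N). Crossing to the pan.

```bash
python3 -m jog '[[[0,0.3,0,0,-0.0005,-0.0127,0],[0.04,0.6,0,0,0,0,0],[0.04,0.8,0,0,0,0,0],[0.04,0.8,0,0,0,0,0],[0.04,0.8,0,0,0,0,0],[0.04,0.8,0,0,0,0,0],[0.04,0.8,0,0,0,0,0],[0.04,0.8,0,0,0,0,0],[0.04,0.8,0,0,0,0,0],[0.04,0.8,0,0,0,0,0],[0.04,0.8,0,0,0,0,0],[0.04,0.8,0,0,0,0,0]]]'
python3 -m jog '[[[0.04,0.7,0,0,0,0,0],[0.04,0.6,0,0,0,0,0],[0.04,0.4,0,0,0,0,0],[0,0.2,0,0,0,0,0],[0,0,0,0,0,0,0],[0,0,0,0,0,0,0],[0,0,0,0,0,0,0]]]'
python3 go.py 576.8 -276.6 190 -80
python3 - <<'E'
from h import *
im,d=snap('wrist'); save(im,'w4.png'); im,d=snap('top'); W,im=cloud('top')
P=W.reshape(-1,3); 
for z0,z1 in((150,222),):
    Q=P[(P[:,2]>z0)&(P[:,2]<z1)&(abs(P[:,0]-577)<120)&(abs(P[:,1]+277)<170)]; print(len(Q),Q.mean(0),cv2.minAreaRect(Q[:,:2].astype(np.float32)),np.median(Q[:,2]))
E
```

```text
time: 16.18
tool_pos: [549.2, -166.4, 223.4]
tcp_rot: [180.0, -0.1, 10.1]
ft_force: [1.6, 0.7, -5.5]
finger_gap: 10.3
time: 17.05
tool_pos: [571.8, -257.7, 222.3]
tcp_rot: [-179.9, 0.0, 10.1]
ft_force: [0.8, 0.9, -5.4]
finger_gap: 10.5
pos [ 571.8 -257.7  222.3] rot [-1.7991e+02  2.0000e-02  1.0060e+01] gap 10.5 F [ 0.8  0.9 -5.4] t 17.05 q [-29.  12.  81.   0.  87.  51.]
turn(units) [-0.0003  0.      0.0002] shift now-axes [0.033 0.39  0.645] shift after-turn [0.033 0.389 0.646]
7207 [ 561.76080761 -227.60850378  212.89501667] ((573.1046142578125, -256.56939697265625), (162.47312927246094, 265.7537536621094), 10.045676231384277) 212.88565525268393
```

View pics/w4.png

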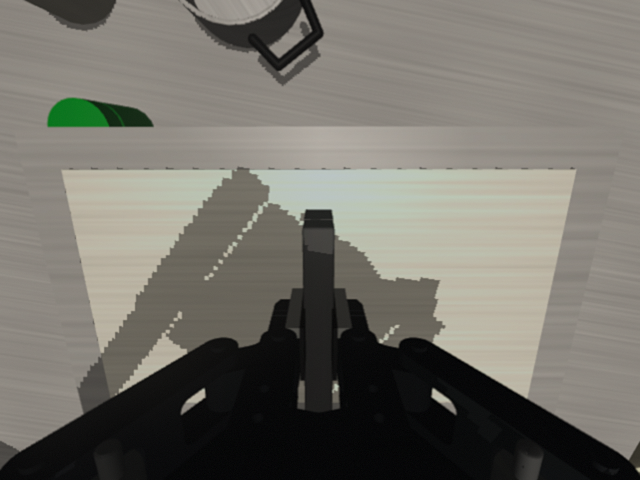

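The wrist view shows the lid flange held square, with the bar at (318,230) between the pads. In the top camera the lid centre is (573.1, -256.6), yaw 10.05°, against the pan rim at (578.8, -276.5). I'll correct for that, come down, and check level.

```bash
python3 -m jog '[[[0.04,0.2,0.2,0,0,0,0],[0,0.2,0.4,0,0,0,0],[0,0,0.5,0,0,0,0],[0,0,0.3,0,0,0,0],[0,0,0,0,0,0,0],[0,0,0,0,0,0,0]]]'
python3 go.py 577 -277.2 118 -80
python3 - <<'E'
from h import *
for cam in('wrist','top'):
    snap(cam); W,im=cloud(cam); P=W.reshape(-1,3); 
    Q=P[(abs(P[:,0]-577)<110)&(abs(P[:,1]+277)<160)&(P[:,2]>138)&(P[:,2]<156)]; zm=np.median(Q[:,2]); Q=Q[abs(Q[:,2]-zm)<5]; c=Q.mean(0); n=np.linalg.svd(Q-c,full_matrices=False)[2][2]; n*=np.sign(n[2])
    print(cam,len(Q),zm,'tilt deg',np.degrees(n[:2]),cv2.minAreaRect(Q[:,:2].astype(np.float32)))
    if cam=='top':
        Q=P[(abs(P[:,0]-577)<110)&(abs(P[:,1]+277)<160)&(P[:,2]>99)&(P[:,2]<112)]; print('rim still seen',len(Q),Q[:,:2].min(0),Q[:,:2].max(0)) if len(Q) else 0
E
```

```text
time: 17.9
tool_pos: [577.6, -278.1, 152.8]
tcp_rot: [-179.9, -0.0, 10.0]
ft_force: [0.6, 0.0, -4.4]
finger_gap: 10.6
pos [ 577.6 -278.1  152.8] rot [-1.7994e+02 -1.0000e-02  1.0010e+01] gap 10.6 F [ 0.6  0.  -4.4] t 17.9 q [-30.  16.  83.   0.  80.  50.]
turn(units) [-0.0002 -0.      0.    ] shift now-axes [-0.009 -0.02   0.696] shift after-turn [-0.009 -0.021  0.696]
wrist 123867 141.0014848039 tilt deg [0.38765738 0.0412106 ] ((580.0537109375, -277.2779235839844), (153.5026397705078, 267.4523010253906), 9.989749908447266)
top 6212 144.0810699338573 tilt deg [0.03213883 0.06063188] ((579.3682250976562, -277.0828857421875), (162.64459228515625, 265.6683044433594), 9.996902465820312)
rim still seen 380 [ 476.29375678 -419.02640086] [ 636.57388366 -131.85536519]
```

Level, within 1 mm of the pan in the top camera. Lowering in stages and watching the force.

```bash
python3 -m jog '[[[-0.01,-0.015,0.2,0,0,0,0],[0,0,0.2,0,0,0,0],[0,0,0.14,0,0,0,0],[0,0,0.04,0,0,0,0],[0,0,0,0,0,0,0]]]'
python3 -m jog '[[[0,0,0.03,0,0,0,0],[0,0,0.03,0,0,0,0],[0,0,0,0,0,0,0]]]'
python3 go.py 577 -277.2 118 -80
```

```text
time: 18.62
tool_pos: [576.4, -277.1, 122.9]
tcp_rot: [-179.9, 0.0, 10.0]
ft_force: [-0.4, 0.0, -4.3]
finger_gap: 10.5
time: 19.0
tool_pos: [576.6, -277.1, 120.1]
tcp_rot: [-179.9, 0.0, 10.0]
ft_force: [0.8, -0.2, -4.2]
finger_gap: 10.4
pos [ 576.6 -277.1  120.1] rot [-1.7991e+02  2.0000e-02  1.0010e+01] gap 10.4 F [ 0.8 -0.2 -4.2] t 19.0 q [-30.  18.  85.   0.  77.  50.]
turn(units) [-0.0002  0.0001  0.    ] shift now-axes [0.008 0.003 0.043] shift after-turn [0.008 0.003 0.043]
```

```bash
python3 -m jog '[[[0,0,0.02,0,0,0,0],[0,0,0,0,0,0,0],[0,0,0,0,0,0,0]]]'
python3 -m jog '[[[0,0,0.02,0,0,0,0],[0,0,0,0,0,0,0],[0,0,0,0,0,0,0]]]'
```

```text
time: 19.38
tool_pos: [576.7, -277.2, 119.9]
tcp_rot: [-179.9, 0.0, 10.0]
ft_force: [-4.7, 3.1, 5.7]
finger_gap: 10.4
time: 19.75
tool_pos: [576.7, -277.2, 119.9]
tcp_rot: [-179.9, -0.0, 10.0]
ft_force: [-8.5, 4.2, 11.3]
finger_gap: 10.5
```

Contact came at TCP 119.9, which matches the flange on the rim; the step catching on the rim would have stopped it 10 mm higher. Unload, open and back off, then check.

```bash
python3 -m jog '[[[0,0,-0.02,0,0,0,0],[0,0,0,0,0,0,0],[0,0,0,0,0,0,0.2],[0,0,0,0,0,0,0.4],[0,0,0,0,0,0,0.5],[0,0,0,0,0,0,0.5],[0,0,-0.3,0,0,0,0.5],[0,0,-0.6,0,0,0,0.5],[0,0,-0.8,0,0,0,0.5],[0,0,-0.8,0,0,0,0.5],[0,0,-0.6,0,0,0,0.5],[0,0,0,0,0,0,0.5]]]'
python3 -m jog '[[[-0.8,-0.6,0,0,0,0,0.5],[-0.8,-0.8,0,0,0,0,0.5],[0,-0.9,0,0,0,0,0.5],[0,-0.9,0,0,0,0,0.5],[0,-0.9,0,0,0,0,0.5],[0,-0.8,0,0,0,0,0.5],[0,0,0,0,0,0,0.5],[0,0,0,0,0,0,0.5]]]'
python3 - <<'E'
from h import *
for cam in('top','scene'):
    im,d=snap(cam); W,im=cloud(cam); P=W.reshape(-1,3)
    Q=P[(abs(P[:,0]-577)<115)&(abs(P[:,1]+277)<160)&(P[:,2]>99)&(P[:,2]<117)]; zm=np.median(Q[:,2]); Q=Q[abs(Q[:,2]-zm)<5]; c=Q.mean(0); n=np.linalg.svd(Q-c,full_matrices=False)[2][2]; n*=np.sign(n[2])
    print(cam,len(Q),zm,'tilt deg',np.degrees(n[:2]),cv2.minAreaRect(Q[:,:2].astype(np.float32)))
im,d,*_=load('scene'); a=cv2.resize(im[150:290,90:340],(750,420)); save(a,'end.png'); save(load('top')[0],'endtop.png')
print(telemetry.sense()['ft_force'],telemetry.sense()['tool_pos'])
E
```

```text
time: 21.25
tool_pos: [578.2, -278.2, 279.3]
tcp_rot: [179.8, -0.3, 10.0]
ft_force: [-0.1, 1.0, 0.4]
finger_gap: 43.2
time: 22.25
tool_pos: [455.2, -50.2, 274.2]
tcp_rot: [-179.9, 0.1, 10.0]
ft_force: [0.2, -0.6, -0.5]
finger_gap: 42.7
top 6384 110.68974018221707 tilt deg [ 0.08592901 -0.00585905] ((578.5464477539062, -276.67138671875), (162.5933837890625, 267.126953125), 9.887032508850098)
scene 4935 108.13664799461014 tilt deg [0.04497205 0.02744475] ((577.6521606445312, -277.58984375), (168.16513061523438, 268.4068298339844), 10.037055015563965)
[ 0.43414082 -0.49311648  0.50215538] [455.25989649 -50.77700898 274.19812547]
```

View pics/end.png

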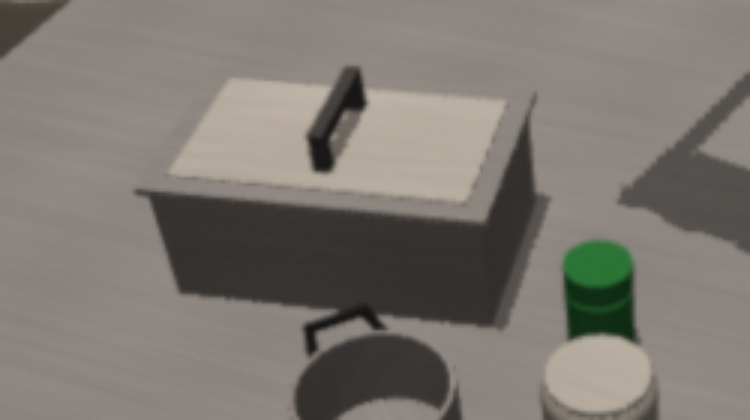

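View pics/endtop.png

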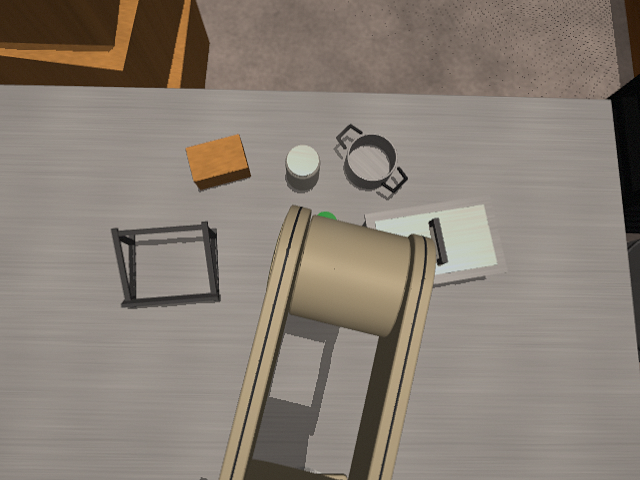

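The lid sits flush, at handle crop (335,120), flange on the rim all round, and the pot, tin and carton have not moved. In the top view the lid's rectangle coincides with the pan's, top surface about 108–110 mm. The robot is clear, so I'm handing in.

```bash
python3 -c "
from bench import job; print(job.hand_in())"
```

```text
the job is handed in; nothing more can be done
None
```

The jar is upright in the pan's free cell (the +y end), and the lid is seated on the pan. I handed the job in with the robot clear of everything at about 22 s; no verdict was given.

- **Jar:** I lowered it in the gripper until it was about a millimetre above the floor, then set it down and released it. The wrist camera then put the cap at z 83.5 mm, where about 84 is expected, and within about 2 mm of the cell's centre.
- **Lid:** I lowered it in the gripper until the force showed contact, then released it. In the top camera its centre is within 0.5 mm of where I measured the pan rim. Yaw is 9.9° against the pan's 10.0°, and the tilt is below 0.1°.
- **Lid height:** The two cameras differ: 110.7 mm from the top camera and 108.1 mm from the scene camera, where 108 is expected. The top camera also read the bare rim, which is 105 mm, at 106.5, so I took the difference as camera bias. Contact in the gripper came at the height for a seated lid.
- **Bystanders:** By eye, the pot, tin and carton have not moved. The two loaded jars are hidden under the lid and I did not measure them again after placing the jar.

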